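# Start the board tester: seat the board, shut the lid, press the sunken start key

### The arm

A 6-joint arm with a two-finger parallel gripper is mounted at the origin on a cart in front of the work surface, level with it; the furniture and walls round the work are solid. World frame = base frame: x ahead of the robot, y to its left, z up, the work surface at z = 0. Lengths are in m, angles in rad, forces in N, time in s.
With the tool pointing down it reaches from about 0.3 to 0.95 m from the base axis. Payload 3.1 kg.
Tool frame: the origin (TCP) lies midway between the tips of the shut fingers; the grasp point (between the pads) lies 19 mm behind it; z points along the fingers, y is the line along which they close (so a half turn about z gives the same grasp; the last joint's range is limited). The gripper opens to 85 mm and grips with 20 to 120 N. Pads are 22 mm wide; open, the fingers measure 114 mm over their backs; the gripper's body (76 mm by 85 mm) begins 54 mm behind the grasp point. The pads swing forward as they close: fully open they stand 13 mm farther back than shut.
Start: joints at [1.226, 0.308, 1.634, -0, 1.2, -0.07], TCP at [0.17, 0.602, 0.231] pointing down, gripper open.
Joint ranges: [-3.06, 3.06], [-0.79, 1.96], [0.05, 2.63], [-1.19, 4.34], [0.05, 2.64], [-2.94, 2.94]. Speed limits (rad/s): [2.79, 2.79, 3.14, 3.14, 3.14, 3.14].

### API

Orientations are given as [roll, pitch, yaw] about the fixed x, y, z axes, in that order (R = Rz(yaw) Ry(pitch) Rx(roll)).
In Python, from rig import robot gives the robot as it stands.
- The arm moves only by the tool servo_tool, never from a script. Its argument "targets" is text: rows parted by semicolons, each of 7 numbers parted by spaces: the closure, from 0 (fully open) to 1 (shut), then the shift along the tool's x, y, z in mm, then the turn, a rotation vector about the tool's x, y, z in degrees. In form: gripper x y z wx wy wz; .... A call has 1 to 10 rows; each row shifts and turns the commanded pose from where the row before left it, along the tool's axes as they then stand; what a row does not reach is not made up. A row lasts 1/10 s, in which the tool goes at most 50 mm and 8.59 degrees, less where a joint would pass 70% of its speed; a pose out of reach is approached as far as the arm can. A call is refused whole if a number of a shift passes 50 or a number of a turn 8.59, either way. A call with a gripper value outside its range is refused whole. The fingers move at their own pace and stop on an object; "squeeze" is the grip in N (left out, the last holds). Time passes only in rows, so rows that do not move let the fingers close. It gives the time, the measured TCP pose, the force and the opening at its end, in the units of the state.
- robot.read_state(): the state, without advancing time (a new reading comes with each control period).
- robot.capture(name): name is "scene" or "top" or "wrist"; returns the picture (480x640x3 uint8, red, green, blue); there is no depth.
- robot.camera_params(name): a dict with "fx", "fy", "cx", "cy" (pixels), "k1" (the pictures are not rectified: a ray, as slopes to the right and down, at radius r is drawn at 1 + k1 r^2 times it, then the intrinsics apply), "position" and "rotation" of the camera in the world; the wrist camera has in their place "mount" (4x4, takes a point from camera to tool coordinates, whose origin is the TCP and whose axes are the flange's). Camera axes: x right, y down, z forward; pixel columns grow to the right and rows downward; lengths in m; the calibration is good to about 2 mm. A picture is of the moment at which its call begins: read the wrist's pose just before it. camera_params takes no time and is no camera call.
- robot.sign_off(): hands the job in, once; it reports no verdict.
The state is a dict: "clock": time; "qpos": joint angles; "dq": joint speeds; "effort": joint torques, N m; "position": TCP position; "ee_rot": TCP orientation; "ft_force": force on the tool from outside, world axes, zero at the start; "ft_torque": the same for the moment, N m; "grip_width": finger opening in m.
Only numpy, scipy, OpenCV 4.12 (cv2) and the standard library are available. Lean on these libraries where they do the work, as an engineer would, in place of code of your own. Each camera call takes 0.05 s, during which the arm holds its last target. There are 200 camera calls.

### The job

Start the board tester: with a fingertip push the circuit board in its nest along the rails until it is fully home against the rear stops, swing the hinged lid shut over it, then reach down into the square well, press the sunken key at its bottom all the way down for a moment and let it come up again. Do not press that key before the lid is shut, and never press the key in the round well. Pick nothing up, and leave the other things on the bench where they lie.

Things in the scene. Friction and masses are not known exactly. Their poses are not given: they have to be found in the camera images.
- fixture: board tester fixed to the bench: dark box 170 (x) x 190 (y) x 30 mm high with a light grey top plate. Origin under its middle at bench level; x from its front (robot's side) to its back, y to its left, z up; turned up to 0.35 rad. Board nest with hinged lid on the left half (centre line y = +45 mm), two grey key modules on the right half (y = -55, x = -36 and +36 mm), in either order
- test_board: the circuit board in the nest, green, 62 mm (its own y, along the rails) x 42 mm (its own x); solid only in its slab, 1.8 to 3.8 mm above its origin (centre of its underside); parts on it rise to 14 mm. 30 g, slides easily. Starts 8 to 16 mm in front of home, front edge overhanging the rail ends, with 8 mm of air beneath. Push this edge with a fingertip that reaches below the slab
- nest_home (a point): centre of the board's solid underside when fully home, at x 9, y 45, z 38 mm of the fixture. Home, the front edge is 31 mm in front of it. Black rails (tops 6 mm above it, 45 mm apart) with ledges run from 27 mm in front of it to the stops 31 mm behind. In front of the rails is bare plate, 8 mm below it, but for two 9 mm lid rests 45 mm in front, 38 mm to each side, 18 mm above it
- lid (a joint): lid angle, rad: 0 shut (level), 1.57 upright, stop at 1.95; starts open, leaning back, at 1.65 to 1.85. Friction of 0.045 N m lets it stand where it is left above about 0.9; farther down it falls shut by itself. It shuts only if the board is home: two keeper pins under it, 29 mm long and 17 mm from the free edge, drop just in front of the board's front edge
- lid_hinge (a point): fixed: middle of the lid's hinge line (along the fixture's y), at x 68, y 45, z 60 mm of the fixture; axes the fixture's
- lid_edge (a point): middle of the lid's free edge, on its outer face (upper when shut, then 64 mm above the bench). Lid: framed clear pane, 113 mm from hinge line to free edge, 88 mm wide, 7 mm thick, a thin lip 8 mm past the edge. Axes are the lid's and turn with it: x from free edge to hinge, y along the edge, z out of the outer face (up when shut, to the fixture's back when upright)
- square_well (a point): centre of the mouth of the square well, at the top of its grey module (68 x 68 mm, top 68 mm above the bench); 46 x 46 mm inside, sides along the fixture's x and y; the key's top lies 27 mm below the mouth
- square_key_top (a point): centre of the top of the square key (37 x 37 mm) at the bottom of the square well; goes down as it is pressed
- square_key (a joint): travel of the start key in the square well, m: 0 up, 0.005 fully down; spring, 2 N to start and 4.5 N fully down, comes up by itself
- round_well (a point): centre of the mouth of the round well (46 mm diameter) in the other module of the same size; to be left alone
- round_key (a joint): travel of the round key (37 mm diameter) in the round well, m: 0 up; must not be pressed
- spare_board: bystander: another circuit board, blue, 42 x 62 x 14 mm, on the bench to the left of the fixture; origin at its underside
- screw_jar: bystander: small jar of screws, 48 mm wide, 58 mm high, on the bench at the fixture's left
- tip_tin: bystander: small round tin, 34 mm wide, 14 mm high, on the bench at the fixture's right
- tweezers: bystander: steel tweezers, 118 mm long, on the bench at the fixture's right
- hex_key: bystander: bent hex key, 78 x 31 x 5 mm, on the bench to the robot's right, near the bench's front edge
- solder_reel: bystander: reel of solder, 52 mm wide, 42 mm high, standing on the bench behind the fixture
There are look-alikes about, which are no part of the job. There is more than one size of the test_board; the job needs the middle-sized.

How it is judged:
On the way, in this order (a step that is already met when the one before it is completed fails the run):
1. the board is home against the rear stops, flat in its nest, the lid still open (x of test_board in the frame of fixture above 0.006 m and angle between test_board's own z axis and vertical below 0.08 rad and value of joint lid above 0.5 rad), for 0.1 s.
2. the lid is shut over the seated board (value of joint lid below 0.035 rad and x of test_board in the frame of fixture above 0.006 m), for 0.2 s.
3. the key in the square well is pressed all the way down, the lid shut (value of joint square_key above 0.004 m and value of joint lid below 0.035 rad), for 0.1 s.
At the end, for the whole second after the job is handed in: the board is within 3 mm of home against the rear stops and lies flat (within 0.08 rad) and still, the lid is shut (under 0.035 rad), and the key in the square well, after having been pressed down (more than 4 of its 5 mm) with the lid shut, is up again (under 1.5 mm) (all of step 2 and value of joint square_key below 0.0015 m and angle between test_board's own z axis and vertical below 0.08 rad and linear speed of test_board below 0.02 m/s); the robot touches nothing.
It fails at once if the key in the round well was pressed (value of joint round_key above 0.002 m).
It fails at once if the key in the square well was pressed before the lid was shut (value of joint square_key above 0.002 m and value of joint lid above 0.06 rad).
It fails at once if the board was lifted or tipped out of its nest (z of test_board in the frame of fixture above 0.044 m or angle between test_board's own z axis and vertical above 0.25 rad).
It fails at once if a bystander was moved by more than 15 mm (distance of any of spare_board, screw_jar, tip_tin, tweezers, hex_key, solder_reel from where it was at the start of the episode above 0.015 m).
It also fails if it takes over 58 s, if anything falls off the work surface, if the arm or the gripper's body presses on something with over 40 N, if the wrist force passes 120 N, or if a joint passes its speed limit or range.

## Working session

There is one attempt and no reset: what is moved stays moved. The work goes in short steps, Python scripts to look and compute and a tool call to move; the robot and the scene stay as the last step left them, time stands still between calls to the robot, and variables do not carry over. Pictures are saved under pics/ and viewed, on a budget of 10 in all, crops included, one or two more only if the job needs it, and the job is handed in when it is done.

Besides the shell and the picture viewer there is one more tool, called in YAML: its name, and indented under it one key for each argument. servo_tool: Moves the arm, as the interface text tells. Its arguments: {"type":"object","properties":{"targets":{"type":"string"},"squeeze":{"type":"number"}},"required":["targets"]}

```bash
mkdir -p pics; ls
python3 - <<'E'
from rig import robot
import cv2
for n in("top","scene"):
    cv2.imwrite(f"pics/{n}0.png",robot.capture(n)[:,:,::-1]); print(n,robot.camera_params(n))
print(robot.camera_params("wrist")); print(robot.read_state())
E
```

```text
pics
top {'fx': 474.98240731241947, 'fy': 474.98240731241947, 'cx': 315.4430144294073, 'cy': 237.84679907070796, 'k1': 0.010658357941920538, 'position': array([0.39428809, 0.03134253, 1.03803832]), 'rotation': array([-2.9577938 ,  0.01416161, -1.59508816])}
scene {'fx': 462.1586116951337, 'fy': 462.1586116951337, 'cx': 317.17938136106, 'cy': 233.3469202413404, 'k1': -0.03494128665196446, 'position': array([ 0.28062783, -0.60946864,  0.777593  ]), 'rotation': array([-2.361902  ,  0.01608958, -0.48355961])}
{'fx': 353.7844700732604, 'fy': 353.7844700732604, 'cx': 320.5120452160503, 'cy': 239.3569314039422, 'k1': -0.07099991526853222, 'mount': array([[ 5.95409995e-04, -9.57419726e-01, -2.88699002e-01,
         7.43085012e-02],
       [ 9.99999814e-01,  5.31183228e-04,  3.00813591e-04,
         3.95219045e-04],
       [-1.34652798e-04, -2.88699127e-01,  9.57419864e-01,
        -1.42051046e-01],
       [ 0.00000000e+00,  0.00000000e+00,  0.00000000e+00,
         1.00000000e+00]])}
{'clock': 0.1, 'qpos': array([ 1.22625166e+00,  3.08952847e-01,  1.63506876e+00,  4.18162218e-05,
        1.19969448e+00, -6.97285114e-02]), 'dq': array([-0.000971  , -0.00088196, -0.00427757,  0.00028627, -0.00104243,
        0.00018825]), 'effort': array([-7.69559065e-04, -4.16407192e+01, -2.77644610e+01, -1.17355485e-04,
        3.96532821e-03,  1.49931719e-05]), 'position': array([0.16938376, 0.6008303 , 0.23013564]), 'ee_rot': array([-3.13947709e+00, -1.86786723e-04,  2.86676109e+00]), 'ft_force': array([-0.28790719, -0.14759788, -0.00854022]), 'ft_torque': array([ 0.01501573, -0.07382334,  0.02233296]), 'grip_width': 0.08512534287872912}
```

View pics/top0.png

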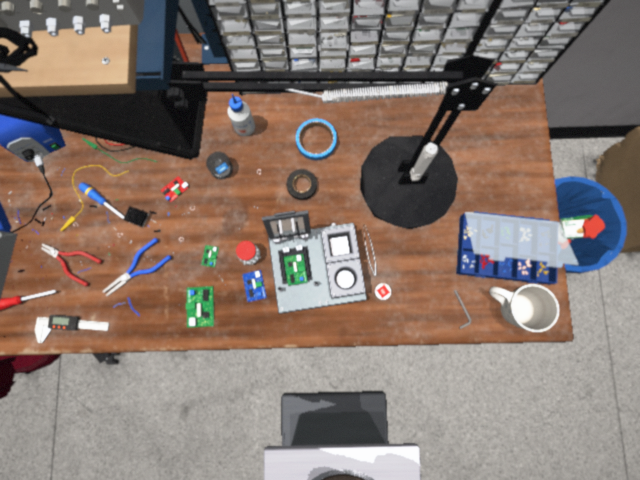

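View pics/scene0.png

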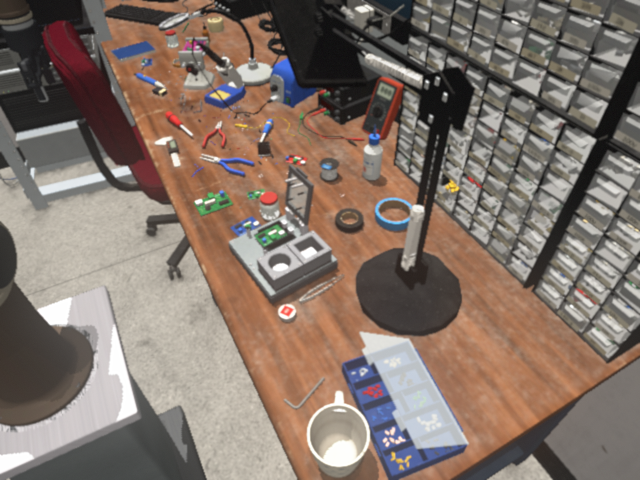

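The top view (and the scene view, fixture at about (283,250)) shows three green boards: large at (200,307), small at (210,256), and the one in the nest at (295,266). The blue board at (254,287) is the spare. The one in the nest is the test board. The fixture is around (317,268), with the square well at the back (338,243) and the round one at the front (345,278). I'll check this in one close crop.

Run:
```python
import cv2
a=cv2.imread("pics/top0.png")[205:320,255:395]
cv2.imwrite("pics/c1.png",cv2.resize(a,None,fx=5,fy=5,interpolation=cv2.INTER_CUBIC))
```

```text
(no output)
```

View pics/c1.png

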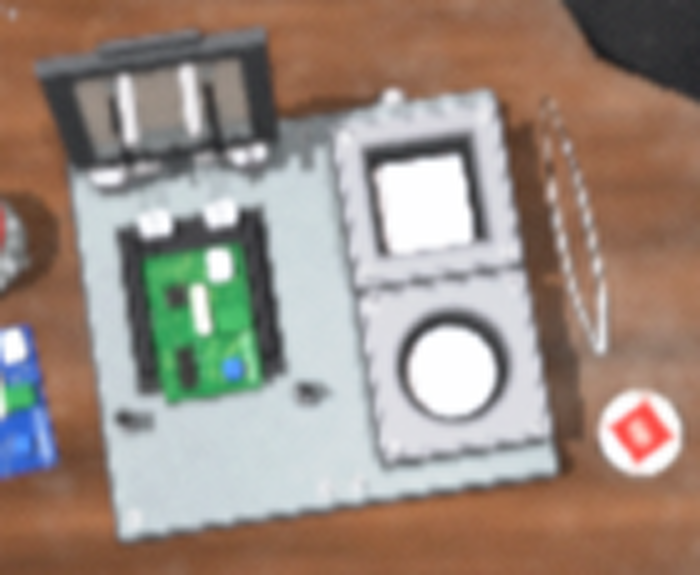

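The crop shows the green board between the black rails, its front edge near (210,395). The square well is at the back (425,200), the round well at the front (453,362), and the lid leans back behind the nest. Next I fit the fixture pose from these points.

```bash
cat > h.py <<'E'
import numpy as np, cv2
from scipy.spatial.transform import Rotation as R
from scipy.optimize import least_squares
from rig import robot
def cam(n,st=None):
    c=robot.camera_params(n)
    if n=="wrist":
        T=np.eye(4);T[:3,:3]=R.from_euler("xyz",st["ee_rot"]).as_matrix();T[:3,3]=st["position"];T=T@c["mount"]
        c["Rm"],c["p"]=T[:3,:3],T[:3,3]
    else: c["Rm"],c["p"]=R.from_euler("xyz",c["rotation"]).as_matrix(),c["position"]
    return c
def proj(c,P):
    q=(np.atleast_2d(P)-c["p"])@c["Rm"]; s=q[:,:2]/q[:,2:]
    s=s*(1+c["k1"]*(s**2).sum(1,keepdims=True))
    return s*[c["fx"],c["fy"]]+[c["cx"],c["cy"]]
def fx2w(f,P): # fixture mm -> world m
    return R.from_euler("z",f[2]).apply(np.atleast_2d(P)/1000.)+[f[0],f[1],0]
def fit(c,P,uv,f0):
    r=least_squares(lambda f:(proj(c,fx2w(f,P))-uv).ravel(),f0,loss="soft_l1")
    return r.x,(proj(c,fx2w(r.x,P))-uv)
def rel(st,P,yaw): # shift to TCP target in fixture-ish tool axes
    return R.from_euler("xyz",st["ee_rot"]).inv().apply(np.asarray(P)-st["position"])*1000
E
python3 - <<'E'
from h import *
c=cam("top")
D=[((-85,95,30),(120,540)),((-85,-95,30),(557,472)),((70,-89,68),(492,92)),((-70,-21,68),(388,462)),((-70,-89,68),(550,437)),
((36,-55,68),(424,205)),((-36,-55,68),(453,362)),((-36,83,56),(128,418)),((-36,7,56),(310,390)),((70,-21,68),(335,132))]
P=np.array([d[0] for d in D]);uv=np.array([d[1] for d in D])/5+[255,205]-.4
f,r=fit(c,P,uv,[.4,.03,.1]);print(f.round(4));print(r.round(1))
E
```

```text
[0.5195 0.0401 0.1296]
[[-0.5  0.8]
 [ 1.4  0.3]
 [ 0.4  1.8]
 [-0.3 -0.4]
 [ 0.4 -0.6]
 [ 0.5 -2.4]
 [ 0.5  0.5]
 [-0.8  0.2]
 [-0.8  0.1]
 [-0.4 -1.2]]
```

Every residual is within about 2.4 px (roughly 5 mm). I'll move above the fixture and refine the pose with the wrist camera.

servo_tool:
  targets: "1 0 0 -10 0 0 -7.73; 1 0 0 -10 0 0 -7.73; 1 0 0 0 0 0 -7.73; 1 -10 -25 0 0 0 0; 1 -17 -42 0 0 0 0; 1 -18 -42 0 0 0 0; 1 -18 -42 0 0 0 0; 1 -18 -42 0 0 0 0; 1 -18 -42 0 0 0 0; 1 -18 -42 0 0 0 0"
  squeeze: 40

```text
clock: 1.1
position: [0.3218, 0.3402, 0.2509]
ee_rot: [-3.141, -0.0, -3.011]
ft_force: [1.4, 0.3, 0.1]
grip_width: -0.0001
```

servo_tool:
  targets: "1 -18 -42 0 0 0 0; 1 -18 -42 0 0 0 0; 1 -18 -42 0 0 0 0; 1 -18 -42 0 0 0 0; 1 -18 -42 0 0 0 0; 1 -18 -42 0 0 0 0; 1 -18 -42 0 0 0 0; 1 -10 -10 0 0 0 0; 1 0 0 0 0 0 0; 1 0 0 0 0 0 0"

```text
clock: 2.1
position: [0.4949, 0.059, 0.2507]
ee_rot: [3.14, -0.002, -3.012]
ft_force: [-0.9, -0.1, -0.4]
grip_width: -0.0001
```

Run:
```python
from h import *
st=robot.read_state();im=robot.capture("wrist")[:,:,::-1]
cv2.imwrite("pics/w1.png",im); import pickle;pickle.dump(st,open("w1.pkl","wb"))
print(st["position"],st["ee_rot"],st["clock"],st["grip_width"],st["ft_force"])
f=[.5195,.0401,.1296];c=cam("wrist",st)
print(proj(c,fx2w(f,[(-85,95,30),(-85,-95,30),(36,-55,68),(-36,-55,68),(-22,45,40)])).round(0).tolist())
# lamp joint triangulation
def ray(n,uv):
    c=cam(n);s=(np.array(uv)-[c["cx"],c["cy"]])/c["fx"];d=c["Rm"]@np.append(s,1);return c["p"],d/np.linalg.norm(d)
for a,b in (((468,95),(450,95)),((428,155),(414,225))):
    (p,d),(q,e)=ray("top",a),ray("scene",b);t=np.linalg.lstsq(np.c_[d,-e],q-p,rcond=None)[0];print("lamp",p+d*t[0],q+e*t[1])
```

```text
[0.49490679 0.05896662 0.25068639] [ 3.14046494e+00 -1.93249214e-03 -3.01181767e+00] 2.1 -0.0001241772087271636 [-0.9347856  -0.12848933 -0.42146322]
[[393.0, 146.0], [203.0, 146.0], [242.0, 273.0], [237.0, 201.0], [342.0, 209.0]]
lamp [ 0.69229401 -0.17090993  0.44771757] [ 0.70697355 -0.17809493  0.45758978]
lamp [ 0.69730679 -0.17026771  0.20858669] [ 0.69394103 -0.16907683  0.20706764]
```

View pics/w1.png

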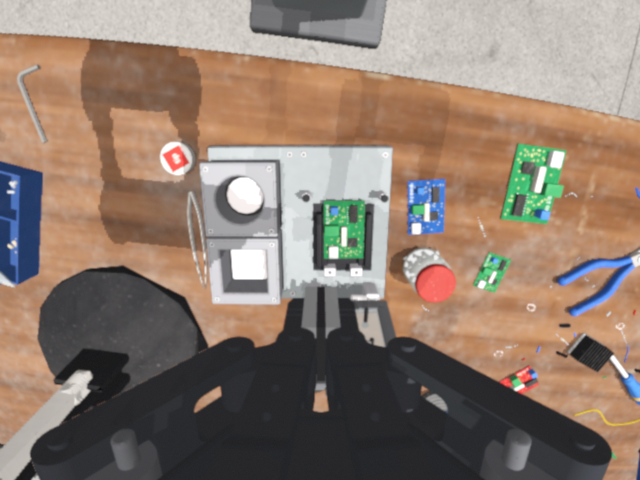

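The wrist view (rotated half a turn) shows the round well at (240,197), the square well at (247,268), the board at (344,230) with its front edge near row 200, and the plate corners at (209,148) and (392,146). I'll zoom in to refine.

Run:
```python
import cv2
a=cv2.imread("pics/w1.png")[138:308,190:402]
cv2.imwrite("pics/c2.png",cv2.resize(a,None,fx=3.5,fy=3.5,interpolation=cv2.INTER_CUBIC))
```

```text
(no output)
```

View pics/c2.png

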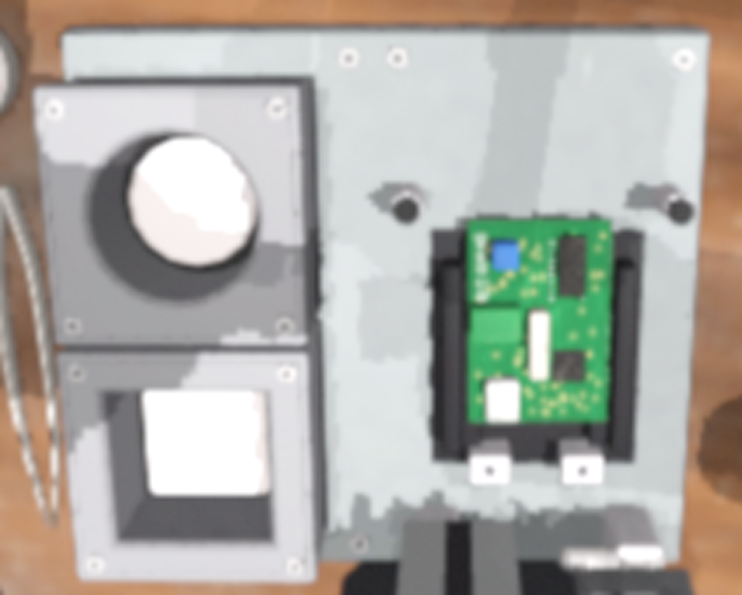

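Run:
```python
from h import *
import pickle
c=cam("wrist",pickle.load(open("w1.pkl","rb")))
D=[((-85,95,30),(708,34)),((-85,-95,30),(63,34)),((-70,-89,68),(35,90)),((-70,-21,68),(300,86)),((70,-89,68),(80,580)),((70,-21,68),(315,578)),
((-36,-55,68),(173,217)),((13,-78,68),(102,392)),((13,-32,68),(262,390)),((59,-78,68),(118,542)),((59,-32,68),(273,542)),((-36,7,56),(405,210)),((-36,83,56),(681,210))]
P=np.array([d[0] for d in D]);px=lambda a:np.array(a)/3.5+[190,138]-.36
f,r=fit(c,P,px([d[1] for d in D]),[.5195,.04,.13]);print(f.round(4));print(r.round(1).tolist())
b=least_squares(lambda s:(proj(c,fx2w(f,[(s[0],s[1]-21,41.8),(s[0],s[1]+21,41.8),(s[0]+62,s[1]-21,41.8),(s[0]+62,s[1]+21,41.8)]))-px([(470,219),(608,217),(470,424),(608,424)])).ravel(),[-30,45])
print("board front",b.x,b.fun.round(1))
st=robot.read_state()
for n,p in {"above front":(-62,45,80),"low":(-62,45,35),"home push":(-33,45,35),"behind lid":(125,45,150)}.items(): print(n,fx2w(f,p)[0].round(4),rel(st,fx2w(f,p)[0],0).round(1))
```

```text
[0.5185 0.0418 0.1286]
[[2.7, -2.5], [-2.7, -2.4], [0.1, -0.2], [-1.2, 0.5], [0.2, -0.7], [-0.6, 0.3], [-0.1, 0.2], [-0.1, 0.1], [1.2, 0.8], [-0.9, 0.5], [0.1, 0.7], [0.6, -0.0], [0.6, 0.2]]
board front [-30.90045943  44.87819407] [-0.6 -0.   1.8  0.7 -0.8 -0.3 -0.4 -0.3]
above front [0.4513 0.0785 0.08  ] [ 40.3  24.4 170.9]
low [0.4513 0.0785 0.035 ] [ 40.2  24.4 215.9]
home push [0.48   0.0822 0.035 ] [ 11.2  24.3 215.8]
behind lid [0.6367 0.1025 0.15  ] [-146.6   24.   100.6]
```

The fit is consistent. The board's front edge is at x ≈ -31, so it is 9 mm short of home, within the stated range. Now down in front of the board.

servo_tool:
  targets: "1 40 24 10 0 0 0; 1 0 0 40 0 0 0; 1 0 0 45 0 0 0; 1 0 0 40 0 0 0; 1 0 0 35 0 0 0; 1 0 0 25 0 0 0; 1 0 0 12 0 0 0; 1 0 0 8 0 0 0; 1 0 0 0 0 0 0; 1 0 0 0 0 0 0"

```text
clock: 3.15
position: [0.4541, 0.0773, 0.0374]
ee_rot: [-3.142, 0.002, -3.011]
ft_force: [1.0, 0.1, 0.2]
grip_width: 0.0
```

servo_tool:
  targets: "1 -4 0 2 0 0 0; 1 -3 1 1 0 0 0; 1 -3 0 0 0 0 0; 1 -3 0 0 0 0 0; 1 -3 0 0 0 0 0; 1 -3 0 0 0 0 0; 1 -2 0 0 0 0 0; 1 -1 0 0 0 0 0; 1 0 0 0 0 0 0; 1 0 0 0 0 0 0"

```text
clock: 4.15
position: [0.4746, 0.0807, 0.0332]
ee_rot: [3.142, -0.0, -3.012]
ft_force: [-0.6, -0.1, 0.5]
grip_width: -0.0001
```

servo_tool:
  targets: "1 -1 0 0 0 0 0; 1 -1 0 0 0 0 0; 1 -1 0 0 0 0 0; 1 0 0 0 0 0 0; 1 0 0 0 0 0 0"

```text
clock: 4.65
position: [0.4778, 0.0811, 0.0333]
ee_rot: [-3.142, 0.0, -3.012]
ft_force: [-0.1, 0.2, 0.0]
grip_width: -0.0
```

servo_tool:
  targets: "1 -1 0 0 0 0 0; 1 -1 0 0 0 0 0; 1 -0.5 0 0 0 0 0; 1 0 0 0 0 0 0; 1 0 0 0 0 0 0"

```text
clock: 5.15
position: [0.4803, 0.0814, 0.0333]
ee_rot: [-3.142, 0.0, -3.012]
ft_force: [-0.6, -0.4, -0.5]
grip_width: 0.0001
```

Run:
```python
from h import *
st=robot.read_state();im=robot.capture("wrist")[:,:,::-1]
print(st["position"],st["ft_force"])
f=[.5185,.0418,.1286];c=cam("wrist",st)
q=proj(c,fx2w(f,[(-22,45,41.8),(-31,45,41.8),(-18,67,44),(-18,23,44),(-36,7,56)]));print(q.round(0).tolist())
u,v=q[0].astype(int);a=im[max(0,v-70):v+70,max(0,u-90):u+90]
cv2.imwrite("pics/c3.png",cv2.resize(a,None,fx=4,fy=4,interpolation=cv2.INTER_CUBIC))
```

```text
[0.48028902 0.08140175 0.03330273] [-0.56326433 -0.41484701 -0.49938071]
[[321.0, 338.0], [321.0, 320.0], [372.0, 349.0], [270.0, 349.0], [222.0, 326.0]]
```

View pics/c3.png

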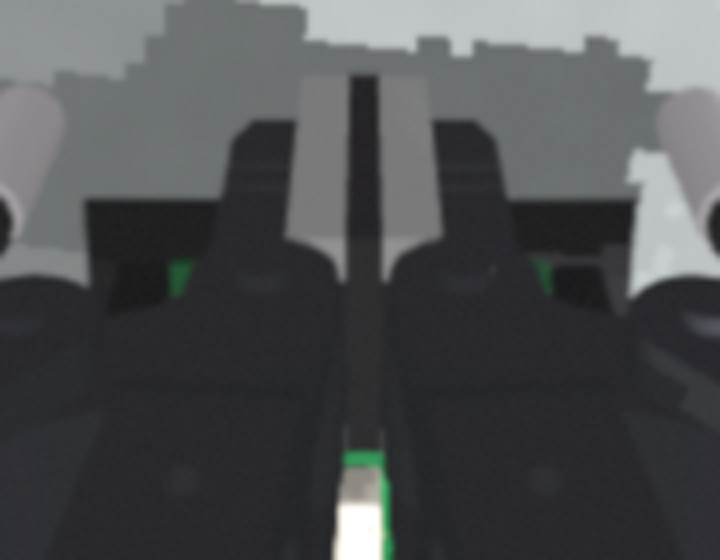

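The crop shows the board's front corners on both sides of the finger at crop row 263 (image row ~334; home is about 338). So roughly 2 mm remain. I'll push on in small steps until the force rises.

servo_tool:
  targets: "1 -0.5 0 0 0 0 0; 1 -0.5 0 0 0 0 0; 1 -0.5 0 0 0 0 0; 1 0 0 0 0 0 0; 1 0 0 0 0 0 0"

```text
clock: 5.7
position: [0.4814, 0.0816, 0.0332]
ee_rot: [3.142, -0.001, -3.012]
ft_force: [-0.7, -0.2, 0.8]
grip_width: 0.0002
```

servo_tool:
  targets: "1 -0.5 0 0 0 0 0; 1 -0.5 0 0 0 0 0; 1 0 0 0 0 0 0; 1 0 0 0 0 0 0"

```text
clock: 6.1
position: [0.4815, 0.0816, 0.0331]
ee_rot: [3.142, -0.002, -3.012]
ft_force: [-4.3, -0.4, 3.6]
grip_width: 0.0002
```

The force has risen with the tip stalled, so the board is against the stops. I'll back off, rise, and check the lamp arm's height before going behind the lid.

servo_tool:
  targets: "1 8 0 0 0 0 0; 1 15 0 0 0 0 0; 1 0 0 -15 0 0 0; 1 0 0 -35 0 0 0; 1 0 0 -45 0 0 0; 1 0 0 -50 0 0 0; 1 0 0 -45 0 0 0; 1 0 0 -25 0 0 0; 1 0 0 0 0 0 0; 1 0 0 0 0 0 0"

```text
clock: 7.1
position: [0.4605, 0.0788, 0.2488]
ee_rot: [-3.142, 0.003, -3.012]
ft_force: [0.5, 0.1, -1.2]
grip_width: 0.0001
```

Run:
```python
from h import *
st=robot.read_state();im=robot.capture("wrist")[:,:,::-1]
cv2.imwrite("pics/w4.png",im)
f=[.5185,.0418,.1286];c=cam("wrist",st)
q=proj(c,fx2w(f,[(-22,45,41.8),(-31,45,41.8)]));print(q.round(0).tolist())
# board front edge row: green mask
h=cv2.cvtColor(im,cv2.COLOR_BGR2HSV);u,v=q[0].astype(int)
g=cv2.inRange(h,(45,90,40),(85,255,255))[v-30:v+30,u-15:u+15]
print("green starts row",[int(v-30+np.argmax(g[:,k]>0)) for k in range(0,30,5)])
def ray(n,uv):
    c=cam(n);s=(np.array(uv)-[c["cx"],c["cy"]])/c["fx"];d=c["Rm"]@np.append(s,1);return c["p"],d/np.linalg.norm(d)
for a,b in (((322,95),(368,58)),((445,88),(425,82))):
    (p,d),(q,e)=ray("top",a),ray("scene",b);t=np.linalg.lstsq(np.c_[d,-e],q-p,rcond=None)[0];print("lamp",p+d*t[0],q+e*t[1])
f=np.array(f)
for n,p in {"home":(-40,45,250),"over":(130,45,250),"behind":(130,45,150)}.items(): print(n,fx2w(f,p)[0].round(3),rel(st,fx2w(f,p)[0],0).round(1))
```

```text
[[321.0, 238.0], [321.0, 230.0]]
green starts row [237, 237, 237, 237, 237, 237]
lamp [0.70680199 0.02331874 0.4314855 ] [0.70397113 0.02440174 0.43001263]
lamp [ 0.69605575 -0.13708685  0.46160451] [ 0.69526135 -0.13673696  0.4610864 ]
home [0.473 0.081 0.25 ] [-12.8   0.8  -1.2]
over [0.642 0.103 0.25 ] [-182.8    0.6   -0.6]
behind [0.642 0.103 0.15 ] [-182.4    0.6   99.4]
```

The board's front edge is at row 237 against the predicted 238 (about 1 mm), so it is home. The lamp arm crosses at x≈0.70, z≈0.43, so I'll tilt the tool to keep the wrist clear of it. First, the lid angle.

Run:
```python
from h import *
f=[.5185,.0418,.1286];c=cam("top")
def lid(a,r,y,o=4): return (68-r*np.cos(a)+o*np.sin(a),y,60+r*np.sin(a)+o*np.cos(a))
uv=np.array([(37,68),(268,30)])/5+[255,205]-.4
for a in np.arange(1.6,1.91,.05): print(round(a,2),(proj(c,fx2w(f,[lid(a,113,89),lid(a,113,1)]))-uv).round(1).tolist(),np.round(lid(a,121,45),0))
```

```text
1.6 [[-0.5, 7.2], [-0.1, 7.6]] [ 76.  45. 181.]
1.65 [[-0.9, 4.3], [-0.5, 4.8]] [ 82.  45. 180.]
1.7 [[-1.2, 1.5], [-1.0, 2.0]] [ 88.  45. 179.]
1.75 [[-1.5, -1.2], [-1.4, -0.7]] [ 94.  45. 178.]
1.8 [[-1.8, -3.9], [-1.8, -3.3]] [ 99.  45. 177.]
1.85 [[-2.1, -6.4], [-2.2, -5.9]] [105.  45. 175.]
1.9 [[-2.3, -8.9], [-2.6, -8.3]] [111.  45. 173.]
```

View pics/w4.png

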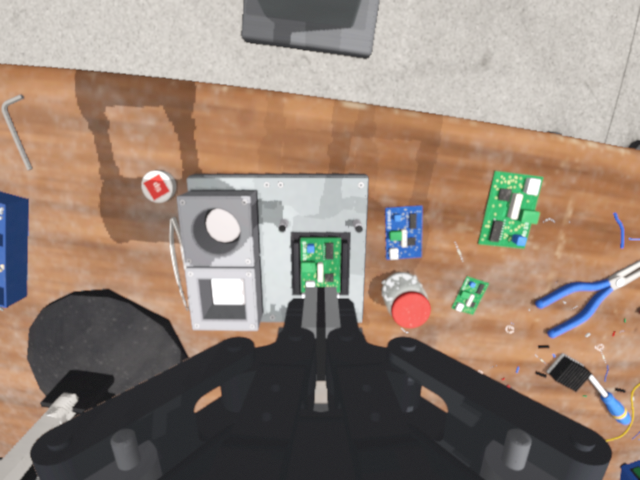

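The lid angle comes out at about 1.73 rad, with the lip near x=92, z=178 (fixture, mm). The view shows the board seated and the bystanders undisturbed. I'll tilt 20° and go over and behind the lid.

servo_tool:
  targets: "1 0 0 0 0 -6.67 0; 1 0 0 0 0 -6.67 0; 1 0 0 0 0 -6.67 0; 1 -28 0 10 0 0 0; 1 -34 0 12 0 0 0; 1 -34 0 12 0 0 0; 1 -34 0 12 0 0 0; 1 -33 0 12 0 0 0; 1 0 0 0 0 0 0; 1 0 0 0 0 0 0"

```text
clock: 8.15
position: [0.6301, 0.101, 0.246]
ee_rot: [3.141, 0.344, -3.012]
ft_force: [-1.0, 1.3, -0.2]
grip_width: 0.0001
```

servo_tool:
  targets: "1 8 0 22 0 0 0; 1 10 0 27 0 0 0; 1 9 0 24 0 0 0; 1 5 0 13 0 0 0; 1 0 0 0 0 0 0; 1 0 0 0 0 0 0"

```text
clock: 8.75
position: [0.6306, 0.1011, 0.1581]
ee_rot: [3.142, 0.35, -3.012]
ft_force: [0.2, 0.6, -0.3]
grip_width: -0.0
```

Run:
```python
from h import *
st=robot.read_state();f=np.array([.5185,.0418,.1286])
d=st["position"]-[f[0],f[1],0];print((R.from_euler("z",-f[2]).apply(d)*1000).round(1),st["ft_force"].round(1),st["clock"])
print(R.from_euler("xyz",st["ee_rot"]).as_matrix()[:,2])
```

```text
[118.8  44.4 158.1] [ 0.2  0.6 -0.3] 8.75
[ 0.33959575  0.0443738  -0.93952418]
```

Tip is behind the lid. Sweep it forward along the arc.

servo_tool:
  targets: "1 9.5 0 -4 0 0 0; 1 9.5 0 -4 0 0 0; 1 9.5 0 -4 0 0 0; 1 9.5 0 -4 0 0 0; 1 10 0 -4 0 0 0; 1 10 0 -2 0 0 0; 1 10 0 -2 0 0 0; 1 10 0 -2 0 0 0; 1 10 0 0.5 0 0 0; 1 10 0 0.5 0 0 0"

```text
clock: 9.75
position: [0.53, 0.0879, 0.1473]
ee_rot: [3.142, 0.349, -3.012]
ft_force: [1.0, 0.3, -0.2]
grip_width: 0.0001
```

Run:
```python
from h import *
st=robot.read_state();f=np.array([.5185,.0418,.1286])
d=st["position"]-[f[0],f[1],0];print((R.from_euler("z",-f[2]).apply(d)*1000).round(1),st["ft_force"].round(1),st["clock"])
a=robot.capture("scene")[:,:,::-1][150:320,210:360]
cv2.imwrite("pics/s2.png",cv2.resize(a,None,fx=3.5,fy=3.5,interpolation=cv2.INTER_CUBIC))
```

```text
[ 17.4  44.3 147.3] [ 1.   0.3 -0.2] 9.75
```

View pics/s2.png

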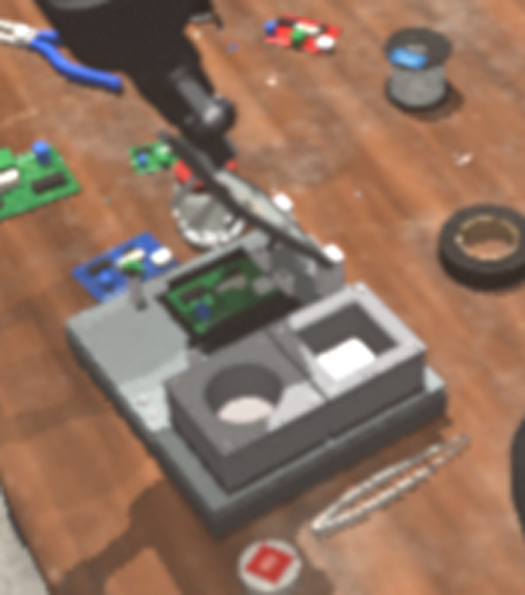

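The scene crop shows the lid about half shut, held by the fingertip (lid edge at crop (185,140)), with the board seated. Continue along the arc.

servo_tool:
  targets: "1 9 0 1 0 0 0; 1 9 0 3 0 0 0; 1 9 0 4 0 0 0; 1 9 0 5 0 0 0; 1 8 0 6 0 0 0; 1 0 0 0 0 0 0; 1 0 0 0 0 0 0; 1 0 0 0 0 0 0"

```text
clock: 10.6
position: [0.4972, 0.0836, 0.1153]
ee_rot: [-3.142, 0.351, -3.012]
ft_force: [0.9, -0.8, 0.2]
grip_width: 0.0
```

Run:
```python
from h import *
st=robot.read_state();f=np.array([.5185,.0418,.1286])
d=st["position"]-[f[0],f[1],0];print((R.from_euler("z",-f[2]).apply(d)*1000).round(1),st["ft_force"].round(1),st["clock"])
im=robot.capture("scene")[:,:,::-1];c=cam("scene")
q=proj(c,fx2w(f,[(-45,89,64),(-45,1,64)]));print(q.round(1).tolist())
a=im[150:320,210:360]
cv2.imwrite("pics/s3.png",cv2.resize(a,None,fx=3.5,fy=3.5,interpolation=cv2.INTER_CUBIC));print(((q-[210,150])*3.5).round())
```

```text
[-15.8  44.2 115.3] [ 0.9 -0.8  0.2] 10.6
[[241.2, 225.1], [261.2, 248.6]]
[[109. 263.]
 [179. 345.]]
```

View pics/s3.png

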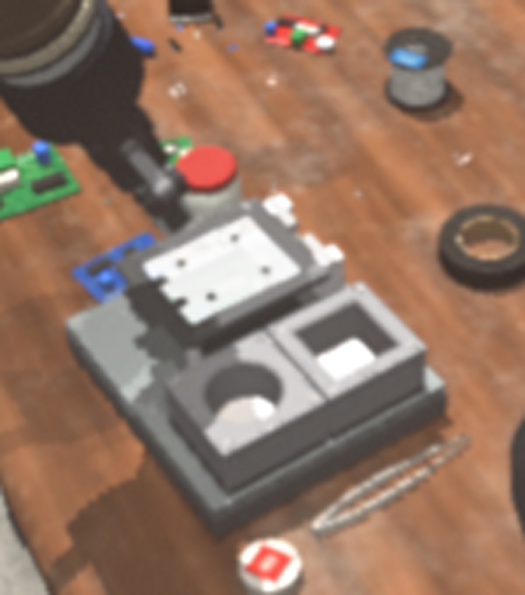

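The lid has fallen shut: its front right corner is at crop (183,348), predicted (179,345). I'll straighten the tool and confirm by touching the lid's front frame lightly; it should be at 64 mm.

servo_tool:
  targets: "1 0 0 -20 0 6.67 0; 1 0 0 0 0 6.67 0; 1 0 0 0 0 6.67 0; 1 21 0 0 0 0 0; 1 0 0 20 0 0 0; 1 0 0 25 0 0 0; 1 0 0 12 0 0 0; 1 0 0 5 0 0 0; 1 0 0 0 0 0 0; 1 0 0 0 0 0 0"

```text
clock: 11.65
position: [0.4698, 0.08, 0.0725]
ee_rot: [-3.142, 0.002, -3.012]
ft_force: [0.6, 0.0, -0.6]
grip_width: -0.0002
```

servo_tool:
  targets: "1 0 0 0 0 0 0"

```text
clock: 11.75
position: [0.4699, 0.08, 0.0727]
ee_rot: [-3.141, 0.002, -3.012]
ft_force: [0.3, -0.2, -0.2]
grip_width: -0.0001
```

servo_tool:
  targets: "1 -5 0 2 0 0 0; 1 0 0 2 0 0 0; 1 0 0 1.5 0 0 0; 1 0 0 1.5 0 0 0; 1 0 0 0 0 0 0; 1 0 0 0 0 0 0"

```text
clock: 12.35
position: [0.4735, 0.0805, 0.0645]
ee_rot: [3.142, -0.0, -3.012]
ft_force: [-0.5, 0.8, -0.0]
grip_width: 0.0002
```

servo_tool:
  targets: "1 0 0 1 0 0 0; 1 0 0 1 0 0 0; 1 0 0 0 0 0 0; 1 0 0 0 0 0 0"

```text
clock: 12.75
position: [0.4739, 0.0806, 0.0639]
ee_rot: [-3.142, -0.0, -3.012]
ft_force: [-2.4, -0.2, 8.8]
grip_width: -0.0002
```

Contact came at z=64 mm, so the lid is shut. Now the square well.

servo_tool:
  targets: "1 0 0 -15 0 0 0; 1 0 0 -40 0 0 0; 1 -10 -15 0 0 0 0; 1 -22 -28 0 0 0 0; 1 -22 -28 0 0 0 0; 1 -20 -27 0 0 0 0; 1 0 0 0 0 0 0; 1 0 0 0 0 0 0"

```text
clock: 13.55
position: [0.5597, -0.0078, 0.1168]
ee_rot: [3.141, -0.001, -3.013]
ft_force: [-0.1, 1.0, 0.5]
grip_width: -0.0002
```

Run:
```python
from h import *
st=robot.read_state();f=np.array([.5185,.0418,.1286])
print(st["position"],rel(st,fx2w(f,(36,-55,68))[0],0).round(1),st["ee_rot"])
```

```text
[ 0.55971454 -0.00783815  0.11681461] [-1.6 -0.5 48.8] [ 3.14109976e+00 -1.30170831e-03 -3.01342564e+00]
```

servo_tool:
  targets: "1 -1.5 -0.5 15 0 0 0; 1 0 0 20 0 0 0; 1 0 0 18 0 0 0; 1 0 0 12 0 0 0; 1 0 0 6 0 0 0; 1 0 0 0 0 0 0; 1 0 0 0 0 0 0"

```text
clock: 14.25
position: [0.5617, -0.0071, 0.0469]
ee_rot: [-3.141, 0.001, -3.011]
ft_force: [0.5, -0.9, 0.6]
grip_width: -0.0001
```

servo_tool:
  targets: "1 0 0 2 0 0 0; 1 0 0 2 0 0 0; 1 0 0 2 0 0 0; 1 0 0 2 0 0 0; 1 0 0 1.5 0 0 0; 1 0 0 0 0 0 0; 1 0 0 0 0 0 0"

```text
clock: 14.95
position: [0.5618, -0.0074, 0.0375]
ee_rot: [-3.141, 0.001, -3.012]
ft_force: [0.1, 0.4, 3.6]
grip_width: 0.0002
```

Key is about 3.5 mm down (3.6 N). Go to the stop, hold, and release.

servo_tool:
  targets: "1 0 0 1 0 0 0; 1 0 0 1 0 0 0; 1 0 0 0.5 0 0 0; 1 0 0 0 0 0 0; 1 0 0 0 0 0 0; 1 0 0 0 0 0 0"

```text
clock: 15.55
position: [0.5619, -0.0074, 0.036]
ee_rot: [-3.141, 0.001, -3.012]
ft_force: [-2.3, 0.6, 10.5]
grip_width: 0.0001
```

Bottomed out at z=36 mm with 10.5 N, past the 4.5 N full-down spring force. Retract and check.

servo_tool:
  targets: "1 0 0 0 0 0 0; 1 0 0 -5 0 0 0; 1 0 0 -15 0 0 0; 1 0 0 -30 0 0 0; 1 0 0 -45 0 0 0; 1 0 0 -45 0 0 0; 1 20 0 -20 0 0 0; 1 30 0 0 0 0 0; 1 0 0 0 0 0 0; 1 0 0 0 0 0 0"

```text
clock: 16.55
position: [0.5111, -0.0137, 0.1947]
ee_rot: [3.141, -0.0, -3.012]
ft_force: [1.4, -0.0, -0.7]
grip_width: -0.0001
```

Run:
```python
from h import *
st=robot.read_state();print(st["position"],st["ft_force"].round(1),st["clock"])
cv2.imwrite("pics/w5.png",robot.capture("wrist")[:,:,::-1])
```

```text
[ 0.51108456 -0.01373303  0.19467014] [ 1.4 -0.  -0.7] 16.55
```

View pics/w5.png

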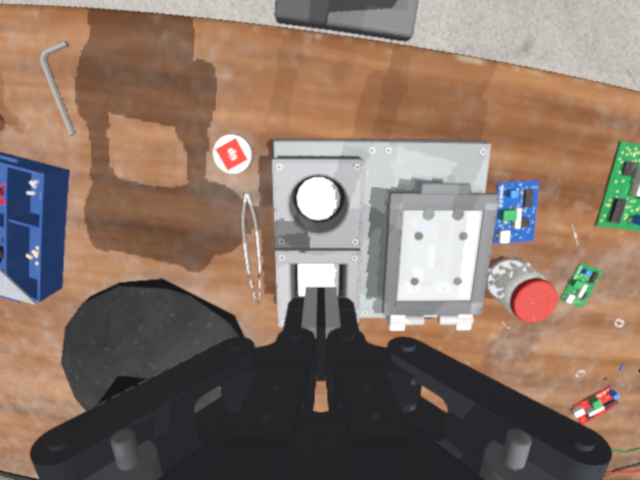

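The lid is shut and flat at (440,250), the arm is clear, and the bystanders are in place. Handing in.

```bash
python3 -c "
from rig import robot
robot.sign_off()"
```

```text
the job is handed in; nothing more can be done
```

I pushed the board home, swung the lid shut, pressed the square key to its stop and released it, then handed the job in at about 16.6 s. No verdict is reported.

- **Board:** the push stalled at about 4 N against the stops. Afterwards the front edge was at pixel row 237, against a predicted 238, so about 1 mm from the expected home position. The lid hid the board after that, so I did not see it again.
- **Lid:** a light touch on its front frame met resistance at z = 64 mm, which is the shut height. The last picture shows it flat.
- **Square key:** pressed only after the lid was shut. It bottomed out at z = 36 mm with 10.5 N, well past the 4.5 N needed for full travel. I did not measure that it came up again; the fingertip is fully withdrawn.
- **Round key and bystanders:** I never approached the round well. The bystanders visible in the last picture are where they lay. The solder reel was out of that view, but nothing came near it.

No check failed. The plate corners came out about 2–3 px off in the pose fit; the other points agreed within about 1 px. I viewed 9 pictures.

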